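# Sort the puja things into the organiser's trays

### The arm

A 6-joint arm with a two-finger parallel gripper is mounted at the origin on the work surface. World frame = base frame: x ahead of the robot, y to its left, z up, the work surface at z = 0. Lengths are in m, angles in rad, forces in N, time in s.
With the tool pointing down it reaches from about 0.375 to 0.925 m from the base axis. Payload 5.7 kg.
Tool frame: the origin (TCP) lies on the centre line of the jaws, within the pads' length; the fingertips stand 22 mm ahead of it and the grasp point (between the pads) lies 3 mm ahead of it; z points along the fingers, y is the line along which they close (so a half turn about z gives the same grasp; the last joint's range is limited). The gripper opens to 88 mm and grips with 3 to 60 N. Pads are 20 mm wide; open, the fingers measure 115 mm over their backs; the gripper's body (75 mm by 178 mm) begins 61 mm behind the grasp point.
Start: joints at [1.014, 0.359, 1.51, -0, 1.272, -0.115], TCP at [0.257, 0.542, 0.245] pointing down, gripper open.
Joint ranges: [-2.97, 2.97], [-1.01, 2.36], [0.21, 2.38], [-0.96, 4.11], [0.2, 2.71], [-2.98, 2.98]. Speed limits (rad/s): [2.39, 2.39, 3.14, 3.14, 3.14, 3.14].

### API

Orientations are given as a unit quaternion [w, x, y, z].
In Python, from bench import state, eyes, job_done gives the robot as it stands.
- The arm moves only by the tool jog_arm, never from a script. Its argument "increments" is a list of rows, each a list of 2 entries, a list of its own where there are three numbers: the shift along the tool's x, y, z in mm, then the turn about the tool's z in degrees. In form: [[[tx, ty, tz], yaw], ...]. A call has exactly 8 rows; each row is the pose to reach, as a shift and turn from the pose commanded when the call began, along the tool's axes at that moment; what a row does not reach only later rows make up. A row lasts 1/8 s, in which the tool goes at most 62.5 mm and 10.7 degrees, less where a joint would pass 70% of its speed; a pose out of reach is approached as far as the arm can. A call with a gripper value outside its range is refused whole. "grip" is the gripper command: -1 is shut, 1 is fully open, values between are in proportion, set as the call begins (left out, the last holds). The fingers move at their own pace and stop on an object; "newtons" is the grip in N (left out, the last holds). Time passes only in rows, so rows that repeat a pose let the fingers close, or fill a call up. It gives the time, the measured TCP pose, the force, the opening and the grip force at its end, in the units of the state.
- state(): the state, without advancing time (a new reading comes with each control period).
- eyes.get_image(name): name is "scene" or "top"; returns a dict with "color" (400x640x3 uint8, red, green, blue), "z_map" (400x640 float32, m along the optical axis (not along the pixel's ray), 0 where there is no reading), "fx", "fy", "cx", "cy" (pixels), "extrinsics" (4x4, takes a point from camera to world coordinates). Camera axes: x right, y down, z forward; pixel columns grow to the right and rows downward; lengths in m; the calibration is good to about 2 mm. A picture is of the moment at which its call begins.
- job_done(): hands the job in; it is judged then, once.
Trained networks look in the newest picture that a camera, given by its name, has taken for a name from the list of things; names that differ only in an ending like _2 or _b are one class to them, and where a whole thing is asked for, a point or a joint stands for the part that bears it (a point fixed in the world has none). Each returns a list of dicts, best first, with "score" (0 to 1); they miss things now and then, are a little off and sometimes report something else, mostly with a low value. They report only what shows in the picture. A call takes as long as a camera call. They do not tell look-alikes from the thing itself.
- eyes.spot_in(camera, query): "position" ([x, y, z] in m, in the coordinates of the camera as it stood for that picture, good to about 4 mm: the middle of the surface that is visible of it).
- eyes.cut_out(camera, query): "pixels" (400x640 bool, what is visible of it).
The state is a dict: "t": time; "joint_pos": joint angles; "joint_vel": joint speeds; "joint_efforts": joint torques, N m; "tcp_pos": TCP position; "ee_rot": TCP orientation; "force": force on the tool from outside, world axes, zero at the start; "torque": the same for the moment, N m; "gripper_width": opening from 0.0 (shut) to 1.0 (fully open); "grip_force": force on a finger pad.
Only numpy, scipy, OpenCV 4.12 (cv2) and the standard library are available. Lean on these libraries where they do the work, as an engineer would, in place of code of your own. Each camera call takes 0.05 s, during which the arm holds its last target. There are 200 camera calls.

### The job

Sort the loose puja things into the steel trays: both blue diyas into the round tray, both plastic tealights into the square tray, and the wooden spoon into the long tray. Everything must end flat on the floor of its tray (diyas and tealights upright, nothing stacked or leaning on a rim); set the ceramic diyas down gently rather than dropping them. Leave the matchbox and the brass bell where they are.

Things in the scene. Friction and masses are not known exactly. Their poses are not given: they have to be found in the camera images.
- diya_1_c (a point): Blue ceramic diya (small oil-lamp bowl), loose, upright, 24 mm high, round with near-vertical sides, 52 mm across at the rim, 38 mm at the foot, with a small spout that stands 9 mm out of the rim on its own +x side; about 60 g. Point: on its axis half-way up, 12 mm above its underside; z up. The two diyas are alike. At the start it stands somewhere in the row of small things nearest the robot.
- diya_2_c (a point): Blue ceramic diya (small oil-lamp bowl), loose, upright, 24 mm high, round with near-vertical sides, 52 mm across at the rim, 38 mm at the foot, with a small spout that stands 9 mm out of the rim on its own +x side; about 60 g. Point: on its axis half-way up, 12 mm above its underside; z up. The two diyas are alike. At the start it stands somewhere in the row of small things nearest the robot.
- tealight_1_c (a point): White plastic tealight, loose, upright: a plain disc 38 mm across and 20 mm high, with a flame-shaped amber tip that stands 18 mm above its top and a tiny press button on the top; about 25 g. Point: on its axis half-way up the disc, 10 mm above its underside; z up. The two tealights are alike. At the start it stands somewhere in the row of small things nearest the robot.
- tealight_2_c (a point): White plastic tealight, loose, upright: a plain disc 38 mm across and 20 mm high, with a flame-shaped amber tip that stands 18 mm above its top and a tiny press button on the top; about 25 g. Point: on its axis half-way up the disc, 10 mm above its underside; z up. The two tealights are alike. At the start it stands somewhere in the row of small things nearest the robot.
- spoon_c (a point): Small wooden spoon, loose, lying flat, 140 mm long along its own x; straight handle 11 mm wide and 10 mm high, round bowl 34 mm across and 12 mm high at the +x end; about 25 g. Point: mid-length on the handle, 5 mm above its underside, near the centre of mass; z up. At the start it lies roughly crosswise (along world y) in the row of small things nearest the robot.
- round_tray: Round steel tray, 174 mm across outside at the rim, inner floor about 162 mm across. Fixed. Upright wall 14 mm high, 2 mm thick; inner floor 2 mm above the table. Origin: centre of the underside; z up. At the start it is empty and stands in the row of three trays beyond the small things; which tray is where changes.
- square_tray: Square steel tray, 134 x 134 mm outside (130 x 130 mm inside), sides along its own x and y. Fixed. Upright wall 14 mm high, 2 mm thick; inner floor 2 mm above the table. Origin: centre of the underside; z up. At the start it is empty and stands in the row of three trays beyond the small things; which tray is where changes.
- long_tray: Oblong steel tray, 184 mm (own x) x 100 mm (own y) outside, 180 x 96 mm inside. Fixed. Upright wall 14 mm high, 2 mm thick; inner floor 2 mm above the table. Origin: centre of the underside; z up. At the start it is empty and stands in the row of three trays beyond the small things; which tray is where changes.
- matchbox_c (a point): Matchbox, loose, lying flat, 50 x 35 x 14 mm, 20 g; stands among the small things and is to be left where it is. Point: its centre, 7 mm above the table.
- bell_c (a point): Small brass hand bell, loose, upright, 48 mm across, 71 mm high, 150 g; stands beyond the trays and is to be left where it is. Point: on its axis 35 mm above the table; z up.
There are look-alikes about, which are no part of the job. Leave any green, red or turquoise look-alike of the part that bears tealight_2_c alone.

How it is judged:
By the outcome, as a careful person would: the job done as asked, in the order asked, and still so for the second after the job is handed in, with the robot touching nothing.
It also fails if it takes over 128 s, if anything falls off the work surface, if the arm or the gripper's body presses on something with over 40 N, if the wrist force passes 120 N, or if a joint passes its speed limit or range.

## Working session

There is one attempt and no reset: what is moved stays moved. The work goes in short steps, Python scripts to look and compute and a tool call to move; the robot and the scene stay as the last step left them, time stands still between calls to the robot, and variables do not carry over. Pictures are saved under pics/ and viewed, at most 14 in all, crops included, and the job is handed in when it is done.

Besides the shell and the picture viewer there is one more tool, called after "Emit:" by a JSON object that holds its "op" and its "data". jog_arm: Moves the arm, as the interface text tells. Its arguments: {"type":"object","properties":{"increments":{"type":"array"},"grip":{"type":"number"},"newtons":{"type":"number"}},"required":["increments"]}

```bash
mkdir -p pics
cat > h.py <<'E'
from bench import state, eyes, job_done
import numpy as np, cv2
def world(im,p): 
    E=np.array(im["extrinsics"]); return E[:3,:3]@np.array(p)+E[:3,3]
def cloud(im):
    z=im["z_map"]; v,u=np.mgrid[:400,:640]
    P=np.stack([(u-im["cx"])*z/im["fx"],(v-im["cy"])*z/im["fy"],z],-1)
    E=np.array(im["extrinsics"]); return P@E[:3,:3].T+E[:3,3]
def pix(im,w):
    E=np.array(im["extrinsics"]); c=E[:3,:3].T@(np.array(w)-E[:3,3]); return round(c[0]/c[2]*im["fx"]+im["cx"]),round(c[1]/c[2]*im["fy"]+im["cy"])
def save(n,c): cv2.imwrite("pics/"+n,np.ascontiguousarray(c[...,::-1]))
E
python3 - <<'E'
from h import *
im=eyes.get_image("top"); save("top0.png",im["color"]); C=cloud(im)
for q in ["diya_1_c","tealight_1_c","spoon_c","round_tray","square_tray","long_tray","matchbox_c","bell_c"]:
    for d in eyes.cut_out("top",q):
        m=d["pixels"]&(im["z_map"]>0); 
        if m.sum()<5: continue
        P=C[m]; v,u=np.nonzero(m)
        r=cv2.minAreaRect((P[:,:2]*1000).astype(np.float32))
        print(q,round(d["score"],2),"px",int(u.mean()),int(v.mean()),"rect mm",np.round(r[0]),np.round(r[1]),round(r[2]),"zmax",round(P[:,2].max(),3),"rgb",im["color"][m].mean(0).astype(int))
s=state(); print(s["tcp_pos"],s["ee_rot"],s["t"],s["gripper_width"])
im=eyes.get_image("scene"); save("scene0.png",im["color"])
E
```

```text
diya_1_c 0.53 px 356 251 rect mm [435. -96.] [53. 49.] 27 zmax 0.03 rgb [ 91 120 133]
tealight_1_c 0.69 px 170 253 rect mm [430. 377.] [46. 36.] 63 zmax 0.038 rgb [198 195 185]
spoon_c 0.69 px 325 182 rect mm [614. -18.] [183. 102.] 11 zmax 0.019 rgb [200 184 172]
spoon_c 0.6 px 418 262 rect mm [ 421. -250.] [ 29. 133.] 82 zmax 0.016 rgb [220 176 111]
round_tray 0.73 px 228 172 rect mm [639. 235.] [177. 172.] 55 zmax 0.02 rgb [200 185 172]
square_tray 0.61 px 278 115 rect mm [789. 109.] [41. 43.] 17 zmax 0.072 rgb [178 141  50]
square_tray 0.59 px 410 172 rect mm [ 643. -240.] [142. 140.] 4 zmax 0.021 rgb [198 183 170]
long_tray 0.91 px 325 181 rect mm [616. -18.] [189. 102.] 10 zmax 0.019 rgb [199 183 171]
matchbox_c 0.81 px 226 254 rect mm [424. 235.] [53. 40.] 11 zmax 0.022 rgb [192 146  86]
bell_c 0.59 px 278 116 rect mm [790. 108.] [42. 48.] 51 zmax 0.072 rgb [176 139  50]
[0.25649589 0.54231693 0.24454256] [-5.85647418e-05  2.19117491e-01  9.75698471e-01 -1.20711773e-04] 0.45 0.9987922828214351
```

Run:
```python
import cv2
a=cv2.imread("pics/top0.png"); cv2.imwrite("pics/top0c.png",cv2.resize(a[210:300,120:480],None,fx=2.2,fy=2.2,interpolation=cv2.INTER_CUBIC))
```

```text
(no output)
```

View pics/top0.png

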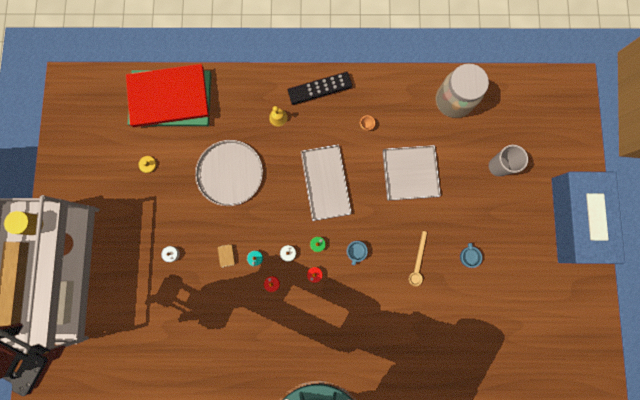

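View pics/scene0.png

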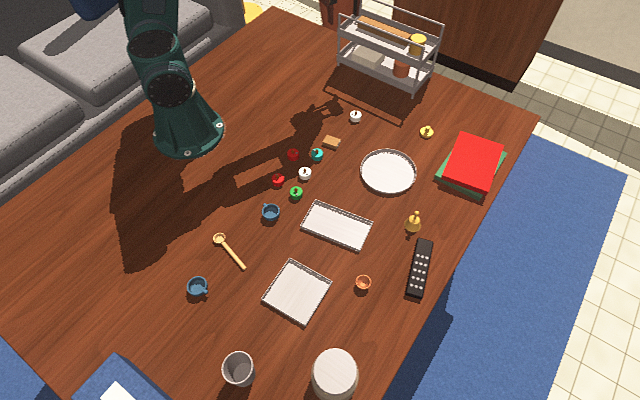

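View pics/top0c.png

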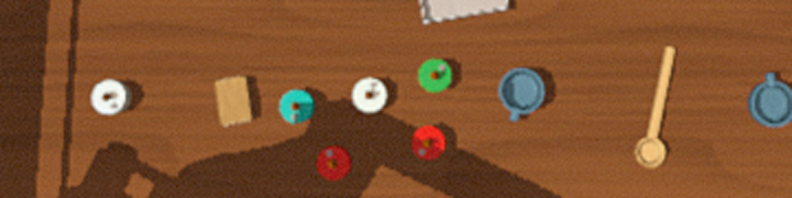

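The white tealights at (170,253) and (288,253) fit the description. Their coloured copies are turquoise (255,258), green (318,243) and red (271,284) and (316,274). The blue diyas are at (357,251), spout toward −x, and (472,257), spout toward +x. The spoon is at (418,262) with its bowl end toward −x. The enlarged crop confirms this. Next I measure them precisely.

```bash
cat >> h.py <<'E'
def measure(im,boxes):
    C=cloud(im)
    for n,(u0,u1,v0,v1,zlo) in boxes.items():
        S=C[v0:v1,u0:u1].reshape(-1,3); P=S[(im["z_map"][v0:v1,u0:u1].ravel()>0)&(S[:,2]>zlo)]*1000
        if len(P)<5: print(n,"none"); continue
        r=cv2.minAreaRect(P[:,:2].astype(np.float32)); (c,rad)=cv2.minEnclosingCircle(P[:,:2].astype(np.float32))
        print(n,"n",len(P),"mean",P[:,:2].mean(0).round(),"rect",np.round(r[0]),np.round(r[1]),round(r[2],1),"circ",np.round(c),round(rad),"zmax",P[:,2].max().round())
E
python3 - <<'E'
from h import *
im=eyes.get_image("top")
measure(im,dict(tlA=(155,185,238,268,.013),tlB=(276,300,240,266,.013),diA=(340,374,235,270,.017),diB=(455,490,238,272,.017),
 spoonall=(400,435,225,292,.006),handle=(415,435,225,262,.006),bowl=(400,426,272,292,.006),round=(188,270,132,212,.010),long=(295,358,138,226,.010),sq=(378,445,140,206,.010),table=(500,540,300,340,-.1)))
m=eyes.cut_out("top","tealight_1_c")
E
```

```text
tlA n 191 mean [427. 372.] rect [428. 373.] [35. 39.] 0.3 circ [427. 373.] 19 zmax 40.0
tlB n 178 mean [431.  76.] rect [432.  76.] [35. 35.] 1.9 circ [431.  76.] 19 zmax 40.0
diA n 128 mean [432. -95.] rect [436. -95.] [51. 53.] 33.4 circ [433. -93.] 30 zmax 31.0
diB n 151 mean [ 428. -381.] rect [ 424. -380.] [51. 52.] 50.9 circ [ 428. -380.] 30 zmax 30.0
spoonall n 274 mean [ 415. -253.] rect [ 419. -263.] [ 53. 137.] 78.7 circ [ 421. -254.] 69 zmax 16.0
handle n 140 mean [ 449. -260.] rect [ 450. -261.] [69. 48.] 16.8 circ [ 450. -260.] 40 zmax 15.0
bowl n 87 mean [ 369. -243.] rect [ 370. -242.] [30. 33.] 0.7 circ [ 370. -242.] 17 zmax 16.0
round n 270 mean [648. 248.] rect [638. 233.] [170. 172.] 1.4 circ [638. 234.] 87 zmax 20.0
long n 194 mean [619. -18.] rect [614. -17.] [184. 100.] 9.9 circ [614. -17.] 104 zmax 19.0
sq n 228 mean [ 641. -239.] rect [ 640. -238.] [135. 134.] 4.4 circ [ 640. -238.] 94 zmax 21.0
table n 1597 mean [ 270. -500.] rect [ 270. -500.] [104.  96.] 89.6 circ [ 270. -501.] 70 zmax 7.0
```

Emit:
{"op": "jog_arm", "data": {"increments": [[[-38,-44,0],-5],[[-76,-88,0],-10],[[-114,-132,0],-15],[[-152,-176,0],-20],[[-190,-220,0],-25.3],[[-228,-264,0],-25.3],[[-266,-308,0],-25.3],[[-304,-352,0],-25.3]], "grip": 1, "newtons": 12}}

```text
t: 1.6
tcp_pos: [0.3813, 0.0924, 0.2451]
ee_rot: [0.001, -0.0, 1.0, 0.0]
force: [0.7, -0.1, -0.6]
gripper_width: 0.996
grip_force: 0.0
```

Emit:
{"op": "jog_arm", "data": {"increments": [[[-14,-47,25],0],[[-28,-94,55],0],[[-42,-142,85],0],[[-56,-189,115],0],[[-56,-189,140],0],[[-56,-189,170],0],[[-56,-189,200],0],[[-56,-189,216],0]]}}

```text
t: 2.6
tcp_pos: [0.4364, -0.0948, 0.0275]
ee_rot: [-0.001, 0.0, 1.0, 0.0]
force: [-0.5, -0.4, -1.0]
gripper_width: 1.003
grip_force: 0.0
```

Emit:
{"op": "jog_arm", "data": {"increments": [[[0,0,0],0],[[0,0,0],0],[[0,0,0],0],[[0,0,0],0],[[0,0,0],0],[[0,0,0],0],[[0,0,0],0],[[0,0,0],0]], "grip": -0.1}}

```text
t: 3.6
tcp_pos: [0.4373, -0.095, 0.0292]
ee_rot: [0.001, 0.0, 1.0, -0.0]
force: [0.1, 0.4, 6.6]
gripper_width: 0.563
grip_force: 12.0
```

Emit:
{"op": "jog_arm", "data": {"increments": [[[0,0,-15],0],[[0,0,-40],0],[[0,0,-65],0],[[-12,25,-75],0],[[-37,75,-75],0],[[-62,125,-75],0],[[-87,175,-75],0],[[-112,225,-75],0]]}}

```text
t: 4.6
tcp_pos: [0.5492, 0.1319, 0.1036]
ee_rot: [-0.0, 0.0, 1.0, -0.0]
force: [0.7, -0.7, -0.6]
gripper_width: 0.569
grip_force: 12.0
```

Run:
```python
from h import *
im=eyes.get_image("scene"); s=state(); print(s["gripper_width"],s["grip_force"],s["force"])
u,v=pix(im,s["tcp_pos"]); print(u,v); u=max(70,min(570,u)); v=max(60,min(340,v)); save("g1.png",cv2.resize(im["color"][v-60:v+60,u-70:u+70],None,fx=5,fy=5))
```

```text
0.5714961103466687 12.000127318315208 [ 2.96788465  4.18268985 -0.36724459]
349 159
```

View pics/g1.png

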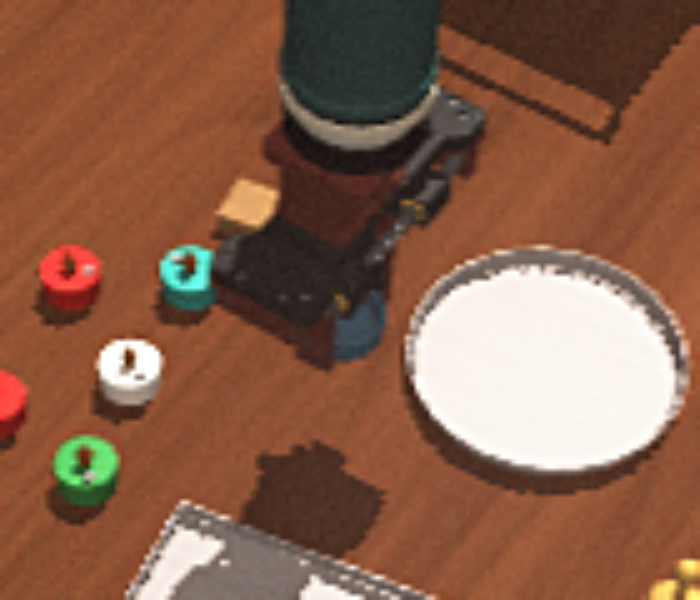

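The picture shows the blue diya held upright between the fingers at about (350,320) in the crop.

Emit:
{"op": "jog_arm", "data": {"increments": [[[-20,40,0],0],[[-40,80,0],0],[[-52,104,20],0],[[-52,104,45],0],[[-52,104,60],0],[[-52,104,67],0],[[-52,104,70],0],[[-52,104,71],0]]}}

```text
t: 5.65
tcp_pos: [0.6013, 0.2339, 0.0332]
ee_rot: [0.0, 0.0, 1.0, 0.0]
force: [0.8, -0.5, -0.4]
gripper_width: 0.567
grip_force: 12.0
```

Emit:
{"op": "jog_arm", "data": {"increments": [[[0,0,0.5],0],[[0,0,1],0],[[0,0,1.5],0],[[0,0,2],0],[[0,0,2],0],[[0,0,2],0],[[0,0,2],0],[[0,0,2],0]]}}

```text
t: 6.65
tcp_pos: [0.601, 0.2342, 0.0313]
ee_rot: [0.0, 0.0, 1.0, -0.0]
force: [-1.9, -1.0, 5.8]
gripper_width: 0.567
grip_force: 12.0
```

Emit:
{"op": "jog_arm", "data": {"increments": [[[0,0,-0.5],0],[[0,0,-0.5],0],[[0,0,-0.5],0],[[0,0,-0.5],0],[[0,0,-12],0],[[0,0,-35],0],[[0,0,-70],0],[[0,0,-75],0]], "grip": 0.6}}

```text
t: 7.65
tcp_pos: [0.6029, 0.2347, 0.1088]
ee_rot: [0.003, 0.0, 1.0, 0.001]
force: [0.4, -0.3, 0.1]
gripper_width: 0.799
grip_force: 0.0
```

Emit:
{"op": "jog_arm", "data": {"increments": [[[16,-56,0],0],[[32,-112,0],0],[[48,-168,0],0],[[64,-224,0],0],[[80,-280,0],0],[[96,-336,0],0],[[112,-392,0],0],[[128,-448,0],0]], "grip": 1}}

```text
t: 8.65
tcp_pos: [0.4718, -0.2155, 0.1054]
ee_rot: [-0.0, 0.0, 1.0, 0.0]
force: [1.6, -0.7, 0.2]
gripper_width: 0.999
grip_force: 0.0
```

Emit:
{"op": "jog_arm", "data": {"increments": [[[16,-55,0],0],[[32,-110,0],0],[[49,-166,0],0],[[49,-166,15],0],[[49,-166,35],0],[[49,-166,55],0],[[49,-166,70],0],[[49,-166,77],0]]}}

```text
t: 9.65
tcp_pos: [0.4234, -0.3785, 0.0274]
ee_rot: [-0.001, -0.0, 1.0, 0.001]
force: [-0.3, -0.2, 0.5]
gripper_width: 1.005
grip_force: 0.0
```

Emit:
{"op": "jog_arm", "data": {"increments": [[[0,0,0],0],[[0,0,0],0],[[0,0,0],0],[[0,0,0],0],[[0,0,0],0],[[0,0,0],0],[[0,0,0],0],[[0,0,0],0]], "grip": -0.1}}

```text
t: 10.65
tcp_pos: [0.424, -0.3801, 0.0291]
ee_rot: [0.0, 0.0, 1.0, -0.0]
force: [-0.7, 0.3, 6.2]
gripper_width: 0.579
grip_force: 12.0
```

Emit:
{"op": "jog_arm", "data": {"increments": [[[0,0,-15],0],[[0,0,-40],0],[[0,0,-70],0],[[-10,25,-75],0],[[-31,76,-75],0],[[-52,127,-75],0],[[-73,179,-75],0],[[-94,230,-75],0]]}}

```text
t: 11.65
tcp_pos: [0.5183, -0.1483, 0.1044]
ee_rot: [0.0, 0.0, 1.0, -0.0]
force: [0.8, -0.6, -0.6]
gripper_width: 0.577
grip_force: 12.0
```

Emit:
{"op": "jog_arm", "data": {"increments": [[[-21,51,0],0],[[-42,102,0],0],[[-63,153,0],0],[[-84,204,0],0],[[-105,256,0],0],[[-126,307,0],0],[[-147,358,0],0],[[-157,384,5],0]]}}

```text
t: 12.65
tcp_pos: [0.676, 0.2372, 0.0997]
ee_rot: [0.001, -0.001, 1.0, 0.0]
force: [0.4, -0.9, -0.9]
gripper_width: 0.578
grip_force: 12.0
```

Emit:
{"op": "jog_arm", "data": {"increments": [[[0,0,20],0],[[0,0,40],0],[[0,0,55],0],[[0,0,62],0],[[0,0,65],0],[[0,0,66],0],[[0,0,67],0],[[0,0,67.5],0]]}}

```text
t: 13.65
tcp_pos: [0.6751, 0.2342, 0.0316]
ee_rot: [0.0, 0.0, 1.0, 0.0]
force: [0.3, 0.3, 0.0]
gripper_width: 0.575
grip_force: 12.0
```

Emit:
{"op": "jog_arm", "data": {"increments": [[[0,0,0.3],0],[[0,0,0.5],0],[[0,0,0.7],0],[[0,0,0.8],0],[[0,0,0.8],0],[[0,0,0.8],0],[[0,0,0.8],0],[[0,0,0.8],0]]}}

```text
t: 14.65
tcp_pos: [0.6751, 0.2342, 0.0311]
ee_rot: [0.0, 0.0, 1.0, 0.0]
force: [-2.2, -0.4, 5.6]
gripper_width: 0.577
grip_force: 12.0
```

Emit:
{"op": "jog_arm", "data": {"increments": [[[0,0,0],0],[[0,0,0],0],[[0,0,0],0],[[0,0,0],0],[[0,0,-12],0],[[0,0,-35],0],[[0,0,-70],0],[[0,0,-75],0]], "grip": 0.6}}

```text
t: 15.65
tcp_pos: [0.6771, 0.2347, 0.109]
ee_rot: [0.003, 0.0, 1.0, 0.001]
force: [0.3, -0.1, 0.2]
gripper_width: 0.803
grip_force: 0.0
```

Emit:
{"op": "jog_arm", "data": {"increments": [[[42,23,0],0],[[92,51,0],0],[[142,80,0],0],[[192,108,0],0],[[235,132,0],0],[[247,139,5],0],[[247,139,25],0],[[247,139,45],0]], "grip": 0.6, "newtons": 8}}

```text
t: 16.65
tcp_pos: [0.4287, 0.3732, 0.0597]
ee_rot: [0.001, -0.0, 1.0, 0.0]
force: [-0.2, 0.2, -0.1]
gripper_width: 0.801
grip_force: 0.0
```

Emit:
{"op": "jog_arm", "data": {"increments": [[[0,0,15],0],[[0,0,27],0],[[0,0,33],0],[[0,0,33],0],[[0,0,33],0],[[0,0,33],0],[[0,0,33],0],[[0,0,33],0]]}}

```text
t: 17.65
tcp_pos: [0.428, 0.3733, 0.0276]
ee_rot: [0.0, 0.0, 1.0, 0.0]
force: [0.7, -0.2, -0.0]
gripper_width: 0.797
grip_force: 0.0
```

Emit:
{"op": "jog_arm", "data": {"increments": [[[0,0,0],0],[[0,0,0],0],[[0,0,0],0],[[0,0,0],0],[[0,0,0],0],[[0,0,0],0],[[0,0,0],0],[[0,0,0],0]], "grip": -0.4}}

```text
t: 18.65
tcp_pos: [0.4279, 0.3731, 0.0273]
ee_rot: [-0.0, 0.0, 1.0, -0.0]
force: [-0.0, 0.1, 0.3]
gripper_width: 0.43
grip_force: 8.0
```

Emit:
{"op": "jog_arm", "data": {"increments": [[[0,0,-15],0],[[0,0,-40],0],[[0,0,-70],0],[[-8,-25,-75],0],[[-24,-80,-75],0],[[-40,-135,-75],0],[[-56,-190,-75],0],[[-72,-245,-75],0]]}}

```text
t: 19.65
tcp_pos: [0.5006, 0.1265, 0.1035]
ee_rot: [0.001, -0.0, 1.0, 0.0]
force: [1.2, -0.7, -1.2]
gripper_width: 0.429
grip_force: 8.0
```

Emit:
{"op": "jog_arm", "data": {"increments": [[[-16,-55,0],0],[[-32,-110,0],0],[[-48,-165,0],0],[[-64,-220,0],0],[[-80,-275,0],0],[[-96,-330,0],0],[[-110,-366,0],0],[[-110,-366,15],0]]}}

```text
t: 20.65
tcp_pos: [0.6123, -0.2419, 0.0895]
ee_rot: [0.003, 0.002, 1.0, -0.002]
force: [0.3, 0.3, -0.2]
gripper_width: 0.43
grip_force: 8.0
```

Emit:
{"op": "jog_arm", "data": {"increments": [[[0,0,20],0],[[0,0,35],0],[[0,0,45],0],[[0,0,51],0],[[0,0,54],0],[[0,0,56],0],[[0,0,57],0],[[0,0,57.5],0]]}}

```text
t: 21.65
tcp_pos: [0.6099, -0.238, 0.0301]
ee_rot: [0.0, 0.0, 1.0, -0.0]
force: [-0.6, -0.6, -0.9]
gripper_width: 0.432
grip_force: 8.0
```

Emit:
{"op": "jog_arm", "data": {"increments": [[[0,0,0.4],0],[[0,0,0.7],0],[[0,0,1],0],[[0,0,1],0],[[0,0,1],0],[[0,0,1],0],[[0,0,1],0],[[0,0,1],0]]}}

```text
t: 22.65
tcp_pos: [0.6098, -0.2379, 0.0293]
ee_rot: [0.0, 0.0, 1.0, -0.0]
force: [-1.7, 0.2, 5.9]
gripper_width: 0.427
grip_force: 8.0
```

Emit:
{"op": "jog_arm", "data": {"increments": [[[0,0,0],0],[[0,0,0],0],[[0,0,0],0],[[0,0,0],0],[[0,0,-12],0],[[0,0,-35],0],[[0,0,-70],0],[[0,0,-75],0]], "grip": 0.3}}

```text
t: 23.65
tcp_pos: [0.6117, -0.2389, 0.1072]
ee_rot: [0.003, 0.0, 1.0, -0.001]
force: [-0.1, 0.9, -0.0]
gripper_width: 0.65
grip_force: 0.0
```

Emit:
{"op": "jog_arm", "data": {"increments": [[[20,35,0],0],[[47,82,0],0],[[74,130,0],0],[[101,178,0],0],[[128,226,0],0],[[155,274,0],0],[[179,314,0],0],[[179,314,0],0]]}}

```text
t: 24.65
tcp_pos: [0.4276, 0.0781, 0.1034]
ee_rot: [-0.002, -0.002, 1.0, 0.0]
force: [0.8, -1.0, -0.1]
gripper_width: 0.65
grip_force: 0.0
```

Run:
```python
from h import *
im=eyes.get_image("scene"); save("s1.png",im["color"]); C=cloud(im)
for q in ["tealight_1_c","diya_1_c"]:
    for d in eyes.cut_out("scene",q): 
        m=d["pixels"]&(im["z_map"]>0); v,u=np.nonzero(m); print(q,round(d["score"],2),int(u.mean()),int(v.mean()),C[m].mean(0).round(3),im["color"][m].mean(0).astype(int))
print(state()["tcp_pos"])
```

```text
tealight_1_c 0.75 286 282 [ 0.612 -0.238  0.021] [229 222 215]
diya_1_c 0.59 377 163 [0.6   0.238 0.015] [ 82  99 112]
[0.43165847 0.07579276 0.10389277]
```

View pics/s1.png

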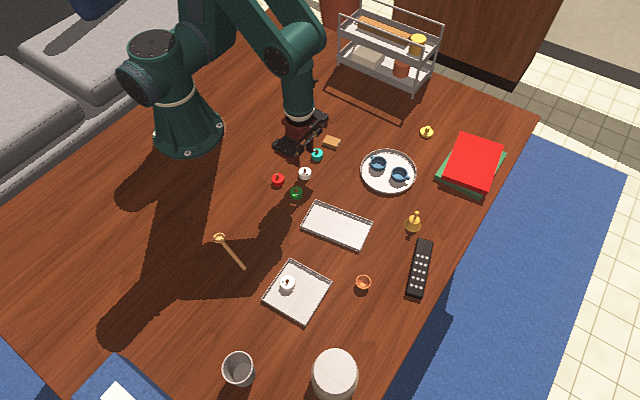

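Both diyas sit flat in the round tray at (378,163) and (399,174), and the first tealight is in the square tray at (287,283). The gripper is now over the second white tealight at (305,173).

Emit:
{"op": "jog_arm", "data": {"increments": [[[0,0,15],0],[[0,0,35],0],[[0,0,52],0],[[0,0,66],0],[[0,0,74],0],[[0,0,76.5],0],[[0,0,76.5],0],[[0,0,76.5],0]]}}

```text
t: 25.8
tcp_pos: [0.4312, 0.0761, 0.0278]
ee_rot: [0.0, 0.0, 1.0, -0.0]
force: [0.3, 0.5, -0.3]
gripper_width: 0.65
grip_force: 0.0
```

Emit:
{"op": "jog_arm", "data": {"increments": [[[0,0,0],0],[[0,0,0],0],[[0,0,0],0],[[0,0,0],0],[[0,0,0],0],[[0,0,0],0],[[0,0,0],0],[[0,0,0],0]], "grip": -0.4}}

```text
t: 26.8
tcp_pos: [0.431, 0.0762, 0.0275]
ee_rot: [0.0, 0.0, 1.0, 0.0]
force: [-1.3, 0.9, 5.5]
gripper_width: 0.428
grip_force: 8.0
```

Emit:
{"op": "jog_arm", "data": {"increments": [[[0,0,-15],0],[[0,0,-40],0],[[0,0,-70],0],[[-15,-20,-75],0],[[-48,-63,-75],0],[[-81,-106,-75],0],[[-114,-149,-75],0],[[-147,-192,-75],0]]}}

```text
t: 27.8
tcp_pos: [0.5783, -0.1173, 0.1019]
ee_rot: [-0.0, 0.0, 1.0, 0.0]
force: [0.6, 0.5, -0.5]
gripper_width: 0.433
grip_force: 8.0
```

Emit:
{"op": "jog_arm", "data": {"increments": [[[-33,-44,0],0],[[-66,-88,0],0],[[-92,-122,0],0],[[-92,-122,15],0],[[-92,-122,35],0],[[-92,-122,52],0],[[-92,-122,62],0],[[-92,-122,68],0]]}}

```text
t: 28.8
tcp_pos: [0.6692, -0.2371, 0.0335]
ee_rot: [-0.001, -0.0, 1.0, 0.0]
force: [-0.0, 0.2, 0.2]
gripper_width: 0.431
grip_force: 8.0
```

Emit:
{"op": "jog_arm", "data": {"increments": [[[0,0,2],0],[[0,0,3.5],0],[[0,0,4.5],0],[[0,0,5],0],[[0,0,5.5],0],[[0,0,6],0],[[0,0,6],0],[[0,0,6],0]]}}

```text
t: 29.8
tcp_pos: [0.67, -0.238, 0.0296]
ee_rot: [0.0, 0.0, 1.0, -0.0]
force: [-1.8, 0.3, 7.3]
gripper_width: 0.427
grip_force: 8.0
```

Emit:
{"op": "jog_arm", "data": {"increments": [[[0,0,0],0],[[0,0,0],0],[[0,0,0],0],[[0,0,0],0],[[0,0,-12],0],[[0,0,-35],0],[[0,0,-70],0],[[0,0,-75],0]], "grip": 0.3}}

```text
t: 30.8
tcp_pos: [0.6719, -0.2389, 0.1071]
ee_rot: [0.003, 0.0, 1.0, -0.001]
force: [-0.2, -0.3, -0.9]
gripper_width: 0.648
grip_force: 0.0
```

Emit:
{"op": "jog_arm", "data": {"increments": [[[30,-2,0],3],[[80,-5,0],6],[[130,-8,0],9],[[180,-11,0],12],[[230,-15,0],12],[[246,-16,10],12],[[246,-16,30],12],[[246,-16,50],12]], "grip": 0.0}}

```text
t: 31.8
tcp_pos: [0.4233, -0.2539, 0.0529]
ee_rot: [0.0, 0.105, 0.994, -0.0]
force: [0.3, 0.4, -0.6]
gripper_width: 0.501
grip_force: 0.0
```

Emit:
{"op": "jog_arm", "data": {"increments": [[[0,0,15],0],[[0,0,24],0],[[0,0,28],0],[[0,0,28.5],0],[[0,0,28.5],0],[[0,0,28.5],0],[[0,0,28.5],0],[[0,0,28.5],0]]}}

```text
t: 32.8
tcp_pos: [0.4238, -0.2539, 0.025]
ee_rot: [0.0, 0.105, 0.995, -0.0]
force: [1.0, -0.5, -0.3]
gripper_width: 0.501
grip_force: 0.0
```

Emit:
{"op": "jog_arm", "data": {"increments": [[[0,0,0],0],[[0,0,0],0],[[0,0,0],0],[[0,0,0],0],[[0,0,0],0],[[0,0,0],0],[[0,0,0],0],[[0,0,0],0]], "grip": -1}}

```text
t: 33.8
tcp_pos: [0.4237, -0.2539, 0.0249]
ee_rot: [-0.0, 0.105, 0.995, -0.0]
force: [-0.1, -0.2, -0.7]
gripper_width: 0.124
grip_force: 8.0
```

Emit:
{"op": "jog_arm", "data": {"increments": [[[0,0,-15],0],[[0,0,-40],0],[[0,0,-65],0],[[-10,20,-70],-3],[[-34,66,-70],-9],[[-58,112,-70],-15],[[-81,158,-70],-22],[[-103,204,-70],-22]]}}

```text
t: 34.8
tcp_pos: [0.5682, -0.0744, 0.0961]
ee_rot: [0.001, -0.088, 0.996, -0.0]
force: [1.9, -1.1, -1.2]
gripper_width: 0.122
grip_force: 8.0
```

Run:
```python
from h import *
s=state(); q=s["ee_rot"]; x=np.array([2*q[1]**2-1,2*q[1]*q[2]]); y=np.array([2*q[1]*q[2],2*q[2]**2-1]); d=(np.array([615,-17])-s["tcp_pos"][:2]*1000)
print(s["tcp_pos"],q,s["gripper_width"],"tx,ty",d@x,d@y)
im=eyes.get_image("scene"); u,v=pix(im,s["tcp_pos"]); save("g2.png",cv2.resize(im["color"][v-60:v+60,u-70:u+70],None,fx=5,fy=5))
```

```text
[ 0.56815115 -0.07437506  0.09606484] [ 5.08039933e-04 -8.77497619e-02  9.96142378e-01 -2.88245237e-04] 0.12241629871118599 tx,ty -56.15783218533911 48.30120929369198
```

View pics/g2.png

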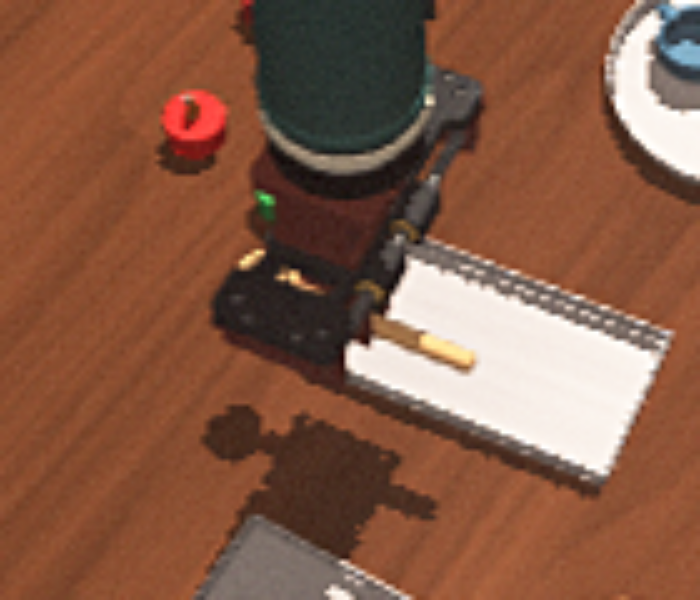

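The spoon is held level, with its handle end at (470,355) in the crop, parallel to the long tray.

Emit:
{"op": "jog_arm", "data": {"increments": [[[-25,22,0],0],[[-50,43,0],0],[[-57,49,12],0],[[-57,49,32],0],[[-57,49,50],0],[[-57,49,60],0],[[-57,49,65],0],[[-57,49,67],0]]}}

```text
t: 35.85
tcp_pos: [0.6146, -0.0179, 0.0278]
ee_rot: [-0.0, -0.087, 0.996, -0.0]
force: [0.4, 0.0, -0.6]
gripper_width: 0.121
grip_force: 8.0
```

Emit:
{"op": "jog_arm", "data": {"increments": [[[0,0,0.5],0],[[0,0,1],0],[[0,0,1.5],0],[[0,0,1.5],0],[[0,0,1.5],0],[[0,0,1.5],0],[[0,0,1.5],0],[[0,0,1.5],0]]}}

```text
t: 36.85
tcp_pos: [0.6149, -0.0176, 0.0269]
ee_rot: [0.0, -0.087, 0.996, -0.0]
force: [-1.4, -0.5, 5.8]
gripper_width: 0.123
grip_force: 8.0
```

Emit:
{"op": "jog_arm", "data": {"increments": [[[0,0,0],0],[[0,0,0],0],[[0,0,0],0],[[0,0,0],0],[[0,0,-12],0],[[0,0,-40],0],[[0,0,-90],0],[[0,0,-140],0]], "grip": -0.3}}

```text
t: 37.85
tcp_pos: [0.6143, -0.0176, 0.1684]
ee_rot: [-0.0, -0.087, 0.996, -0.0]
force: [0.4, 0.4, 0.9]
gripper_width: 0.351
grip_force: 0.0
```

Emit:
{"op": "jog_arm", "data": {"increments": [[[40,-20,-20],0],[[90,-40,-20],0],[[140,-60,-20],0],[[180,-80,-20],0],[[180,-80,-20],0],[[180,-80,-20],0],[[180,-80,-20],0],[[180,-80,-20],0]]}}

```text
t: 38.85
tcp_pos: [0.452, -0.1271, 0.1864]
ee_rot: [0.0, -0.088, 0.996, -0.0]
force: [0.2, 0.8, -0.1]
gripper_width: 0.346
grip_force: 0.0
```

Run:
```python
from h import *
im=eyes.get_image("scene"); save("fin.png",cv2.resize(im["color"][90:340,170:470],None,fx=2.4,fy=2.4,interpolation=cv2.INTER_CUBIC))
im=eyes.get_image("top"); save("fint.png",cv2.resize(im["color"][100:300,140:480],None,fx=2.3,fy=2.3,interpolation=cv2.INTER_CUBIC))
```

```text
(no output)
```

View pics/fin.png

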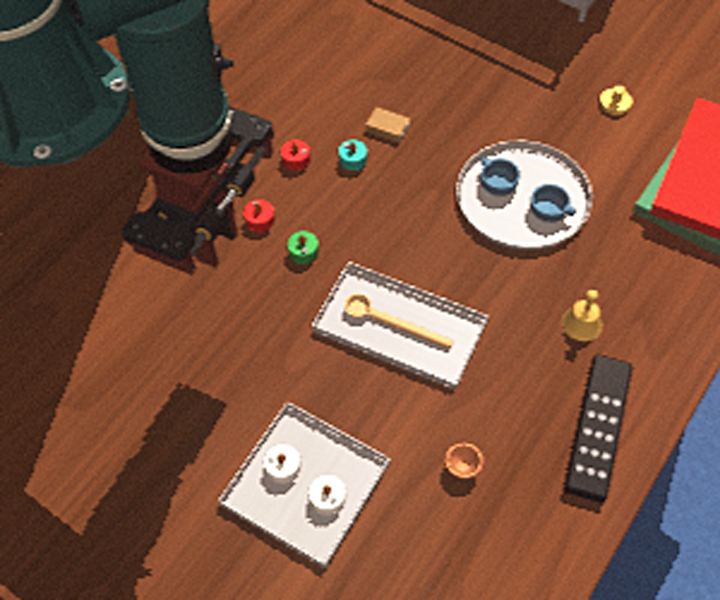

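View pics/fint.png

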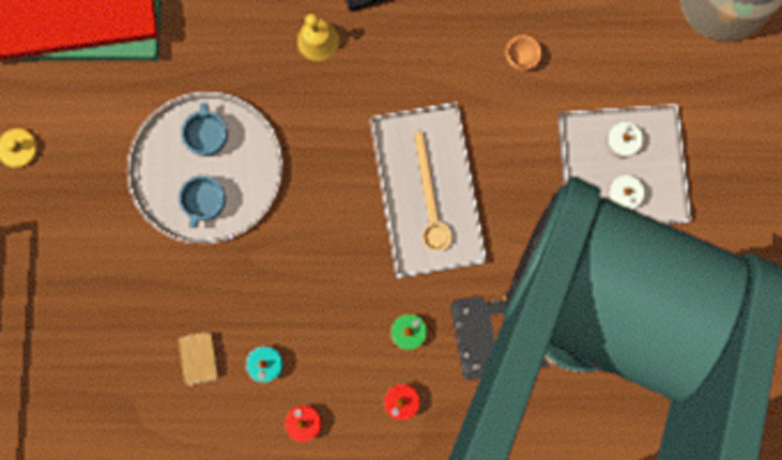

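The pictures show both diyas, both tealights and the spoon flat and upright in their trays. The matchbox, bell and coloured copies haven't moved, so I'm handing in.

```bash
python3 -c "from bench import job_done; print(job_done())"
```

```text
the job is handed in; nothing more can be done
None
```

I sorted all five things: both diyas are in the round tray, both white tealights in the square tray and the spoon in the long tray. The job was handed in at about 39 s of the 128 s allowed; no verdict came back.

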